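# Sweep the caps off the drawer flap

## Task

Four reusable bottle caps have been left on the closed plywood flap in this kitchen drawer, so the flap cannot be opened. Without picking any of them up, sweep all four off the flap with your fingertips into the empty open cell at its side (left or right, the one with no corkscrew in it). Keep the flap shut, and leave the corkscrew, can opener, glass stopper and cap lifter undisturbed.

Things in the scene. Friction and masses are not known exactly. Their poses are not given: they have to be found in the camera images.
- drawer: Worn wooden kitchen drawer on the worktop, fixed, 418 x 490 mm. Origin at its underside, below the flap's centre; x away from its painted front, y left seen from the front. In this frame, mm: walls 80 high, front 90; floor top z 10; dividers 6 thick, tops z 56; flap x -75 to 75, y -85 to 85, top z 62; fixed hinge batten behind it, level, x 76 to 93; rear row x 93 to 188, fixed tools below z 40.
- flap (a joint): Hinge of the plywood flap, rad: 0 = shut and lying flat on the dividers, grows as the front edge lifts. It swings freely and is held shut only by its weight (120 g).
- flap_mid (a point): Middle of the top face of the flap (150 x 170 x 6 mm). The face is flat, but for two brass hinge knuckles 3 mm proud along the far edge and a thumb notch 32 wide, 21 deep in the middle of the front edge.
- empty_cell: Cork liner, 152 x 134 x 3 mm, fixed on the floor of the empty side cell where the caps go, at drawer y +154 (left) or -154 (right), x 9, z 10 (its origin, under its centre); axes as the drawer's. The cell is open above, inside x -69 to 87, |y| 85 to 223 mm (drawer frame). The flap's side edge is flush with the cell's wall: a cap pushed over that edge drops about 49 mm into the cell.
- tool_cell: The same cork liner in the like side cell on the flap's other side, on which the corkscrew lies; origin under its centre.
- can_opener: Bronze can opener, about 145 x 50 x 14 mm, loose on the left in the long open cell before the flap (drawer x -188 to -75 mm); origin at its underside. Leave alone.
- corkscrew: Stag-handled corkscrew, T-shaped, about 110 x 125 x 17 mm, lying loose in the side cell that is not empty; origin at its underside. Leave alone.
- stopper: Blue glass bottle stopper, standing on its 42 mm flat head with the plug up, 55 mm tall, loose in the front cell just before the flap; origin at its underside. Leave alone.
- lifter: Pitted steel crown cap lifter, about 115 x 38 x 6 mm, loose in the front cell on the right; origin at its underside. Leave alone.
- cap1: Reusable steel crown cap with a fluted edge and thick rubber lining, 34 mm across, 10 mm high, about 16 g, loose, lying flat (top up) on the flap; origin at the centre of its underside.
- cap2: Reusable steel crown cap with a fluted edge and thick rubber lining, 34 mm across, 10 mm high, about 16 g, loose, lying flat (top up) on the flap; origin at the centre of its underside.
- cap3: Reusable steel crown cap with a fluted edge and thick rubber lining, 34 mm across, 10 mm high, about 16 g, loose, lying flat (top up) on the flap; origin at the centre of its underside.
- cap4: Reusable steel crown cap with a fluted edge and thick rubber lining, 34 mm across, 10 mm high, about 16 g, loose, lying flat (top up) on the flap; origin at the centre of its underside.
Mind the look-alikes: they are no part of the job. What is shaped like the cap2 but blue or orange is not meant.

How it is judged (in metres and radians):
At the end, for the whole second after the job is handed in: All four caps lie still in the empty side cell, below its divider tops (origin within 80 x 71 mm of the liner's centre, under 38 mm above its underside); flap shut (under 0.05 rad); the four tools within 20 mm of their starts and the stopper standing (within 0.3 rad) (x of cap1 in the frame of empty_cell between -0.08 and 0.08 m and y of cap1 in the frame of empty_cell between -0.071 and 0.071 m and z of each of cap1, cap2, cap3, cap4 in the frame of empty_cell below 0.038 m and linear speed of each of cap1, cap2, cap3, cap4 below 0.03 m/s and x of cap2 in the frame of empty_cell between -0.08 and 0.08 m and y of cap2 in the frame of empty_cell between -0.071 and 0.071 m and x of cap3 in the frame of empty_cell between -0.08 and 0.08 m and y of cap3 in the frame of empty_cell between -0.071 and 0.071 m and x of cap4 in the frame of empty_cell between -0.08 and 0.08 m and y of cap4 in the frame of empty_cell between -0.071 and 0.071 m and value of joint flap below 0.05 rad and distance of each of can_opener, corkscrew, stopper, lifter from where it was at the start of the episode below 0.02 m and angle between stopper's own z axis and vertical below 0.3 rad); the robot touches nothing.
It fails at once if a cap is lifted more than 30 mm above the flap (z of any of cap1, cap2, cap3, cap4 in the frame of drawer above 0.092 m).
It fails at once if the flap is opened by more than 0.2 rad (value of joint flap above 0.2 rad).
It fails at once if one of the tools in the other cells is moved by more than 20 mm (distance of any of can_opener, corkscrew, stopper, lifter from where it was at the start of the episode above 0.02 m).
It also fails if it takes over 58 s, if anything falls off the work surface, if the arm or the gripper's body presses on something with over 40 N, if the wrist force passes 120 N, or if a joint passes its speed limit or range.

## Robot

A 6-joint arm with a two-finger parallel gripper is mounted at the origin on the work surface. World frame = base frame: x ahead of the robot, y to its left, z up, the work surface at z = 0. Lengths are in mm, angles in rad, forces in N, time in s.
With the tool pointing down it reaches from about 300 to 1000 mm from the base axis. Payload 5.1 kg.
Tool frame: the origin (TCP) lies midway between the tips of the shut fingers; the grasp point (between the pads) lies bot.grip_point_offset behind it (bot.grip_point_offset is the distance from the TCP to the grasp point, in mm); z points along the fingers, y is the direction in which the jaws open and shut (so a half turn about z gives the same grasp; the last joint's range is limited). The gripper opens to 95 mm and grips with 3 to 60 N. Pads are 20 mm wide; open, the fingers measure 119 mm over their backs; the gripper's body (75 mm by 180 mm) begins 59 mm behind the grasp point.
Start: joints at [-0.083, 0.124, 1.65, -0, 1.367, -0.083], TCP at [649.988, -0.028, 214.656] pointing down, gripper open.
Joint ranges: [-2.61, 2.61], [-1.02, 2.33], [0.03, 2.71], [-1.35, 4.49], [0.32, 2.68], [-2.91, 2.91]. Speed limits (rad/s): [2.57, 2.57, 3.14, 3.14, 3.14, 3.14].

## Interface

Orientations are given as a unit quaternion [x, y, z, w].
In Python, from plant import bot gives the robot as it stands.
- The arm moves only by the shell command python3 -m crank 'ROWS'. ROWS is JSON, a list of rows, each a list of 5 numbers: the shift along the world's x, y, z in m, then the turn about the world's z in rad, then the closure, from -1 (fully open) to 1 (shut). A call has 1 to 5 rows; each row shifts and turns the commanded pose from where the row before left it; what a row does not reach is not made up. A row lasts 1/12 s, in which the tool goes at most 41.7 mm and 7.16 degrees, less where a joint would pass 70% of its speed; a pose out of reach is approached as far as the arm can. A call with a gripper value outside its range is refused whole. The fingers move at their own pace and stop on an object; the grip force is fixed at half the most. Time passes only in rows, so rows that do not move let the fingers close. It gives the time, the measured TCP pose, the force and the opening at its end, in the units of the state.
- bot.state(): the state, without advancing time (a new reading comes with each control period).
- bot.read_camera(name): name is "scene" or "side" or "wrist"; returns the picture (420x560x3 uint8, red, green, blue); there is no depth.
- bot.camera_info(name): a dict with "camera_matrix" (3x3 intrinsics, pixels), "dist_coeffs" ([k1, k2, p1, p2, k3] as OpenCV has them; the pictures are not rectified), "R" (3x3) and "t" (3): a world point X has camera coordinates R X + t; the wrist camera has in their place "mount" (4x4, takes a point from camera to tool coordinates, whose origin is the TCP and whose axes are the flange's). Camera axes: x right, y down, z forward; pixel columns grow to the right and rows downward; lengths in mm; the calibration is good to about 2 mm. A picture is of the moment at which its call begins: read the wrist's pose just before it. camera_info takes no time and is no camera call.
- bot.hand_in(): hands the job in, once; it reports no verdict.
The state is a dict: "time": time; "joint_positions": joint angles; "joint_velocities": joint speeds; "effort": joint torques, N m; "eef_pos": TCP position; "tool_rot": TCP orientation; "contact_force": force on the tool from outside, world axes, zero at the start; "wrist_torque": the same for the moment, N m; "width": finger opening in mm.
Only numpy, scipy, OpenCV 4.12 (cv2) and the standard library are available. Lean on these libraries where they do the work, as an engineer would, in place of code of your own. Each camera call takes 0.05 s, during which the arm holds its last target.

## Working session

There is one attempt and no reset: what is moved stays moved. The work goes in short steps, Python scripts to look and compute and a shell command to move; the robot and the scene stay as the last step left them, time stands still between calls to the robot, and variables do not carry over. Pictures are saved under pics/ and viewed, and the job is handed in when it is done.

```bash
ls; mkdir -p pics; python3 - <<'E'
from plant import bot
import cv2
for n in ["scene","side","wrist"]:
    im=bot.read_camera(n); cv2.imwrite(f"pics/{n}0.png",im[:,:,::-1])
    i=bot.camera_info(n); print(n,{k:(v if not hasattr(v,'tolist') else v.tolist()) for k,v in i.items()})
s=bot.state(); print(s, bot.grip_point_offset)
E
```

```text
pics
scene {'camera_matrix': [[391.3930578943246, 0.0, 277.9080162986155], [0.0, 391.3930578943246, 208.89516261233405], [0.0, 0.0, 1.0]], 'dist_coeffs': [0.02832365870237318, 0.0, 0.0, 0.0, 0.0], 'R': [[0.8259511311946061, 0.5637355861975406, 0.0026301583347478853], [0.45140859688274826, -0.6585673195081495, -0.6020958099307779], [-0.33769069803401314, 0.49848899138332664, -0.7984195124938611]], 't': [-461.25540596729087, -196.96220711811497, 856.8879710280786]}
side {'camera_matrix': [[469.23628049224965, 0.0, 279.17222607899424], [0.0, 469.23628049224965, 213.74851144232107], [0.0, 0.0, 1.0]], 'dist_coeffs': [-0.020768733049512683, 0.0, 0.0, 0.0, 0.0], 'R': [[-0.9784673533940135, -0.20611613519452376, 0.010852518352318163], [-0.15266052061622487, 0.6873142960474117, -0.7101364825820696], [0.13891149623878432, -0.6965021157622738, -0.7039803967095805]], 't': [517.7329630604657, 84.95628408230203, 892.1509130654957]}
wrist {'camera_matrix': [[300.70863756360296, 0.0, 280.47663494163874], [0.0, 300.70863756360296, 211.58347366468013], [0.0, 0.0, 1.0]], 'dist_coeffs': [-0.008362510447
[... 331 characters left out ...]
5, 'joint_positions': array([-8.25974259e-02,  1.24351574e-01,  1.65133512e+00, -2.93087017e-05,
        1.36751448e+00, -8.25768296e-02]), 'joint_velocities': array([ 0.00039462, -0.00245037, -0.00386289,  0.00114001,  0.00218752,
        0.00054702]), 'effort': array([ 4.52342692e-04, -4.18191254e+01, -3.60470796e+01,  7.75244599e-02,
        4.69156180e-02, -8.73639601e-05]), 'eef_pos': array([6.49505829e+02, 5.10048086e-03, 2.13686731e+02]), 'tool_rot': array([ 7.07111734e-01,  7.07101371e-01, -5.30796236e-04, -6.04398777e-04]), 'contact_force': array([-0.22844146,  0.54626602,  0.05529911]), 'wrist_torque': array([-0.02521246,  0.08207832, -0.01319458]), 'width': 95.32358526883728} 18.8
```

View pics/scene0.png

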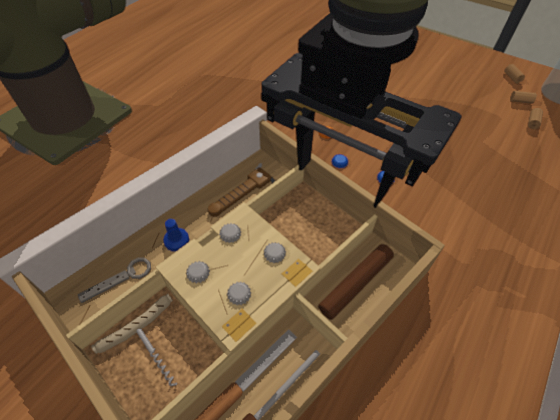

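View pics/side0.png

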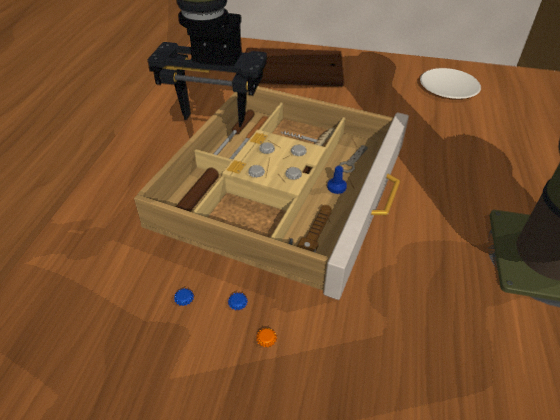

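View pics/wrist0.png

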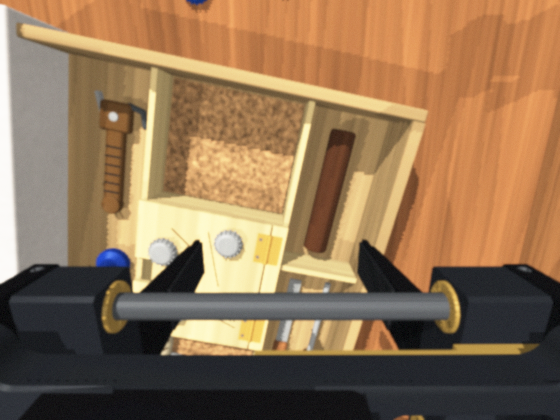

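The four grey caps are on the flap: scene pixels (230,232), (274,252), (198,271) and (238,293). The left (+y) cell is empty, and the corkscrew is in the right one. The blue and orange caps lie outside the drawer. Next I'll enlarge the pictures to locate the drawer.

```bash
python3 - <<'E'
import cv2
a=cv2.imread("pics/scene0.png")[180:360,80:320]; cv2.imwrite("pics/sc_c.png",cv2.resize(a,None,fx=3.3,fy=3.3,interpolation=cv2.INTER_CUBIC))
a=cv2.imread("pics/side0.png")[80:280,130:420]; cv2.imwrite("pics/si_c.png",cv2.resize(a,None,fx=2.75,fy=2.75,interpolation=cv2.INTER_CUBIC))
E
```

```text
(no output)
```

View pics/sc_c.png

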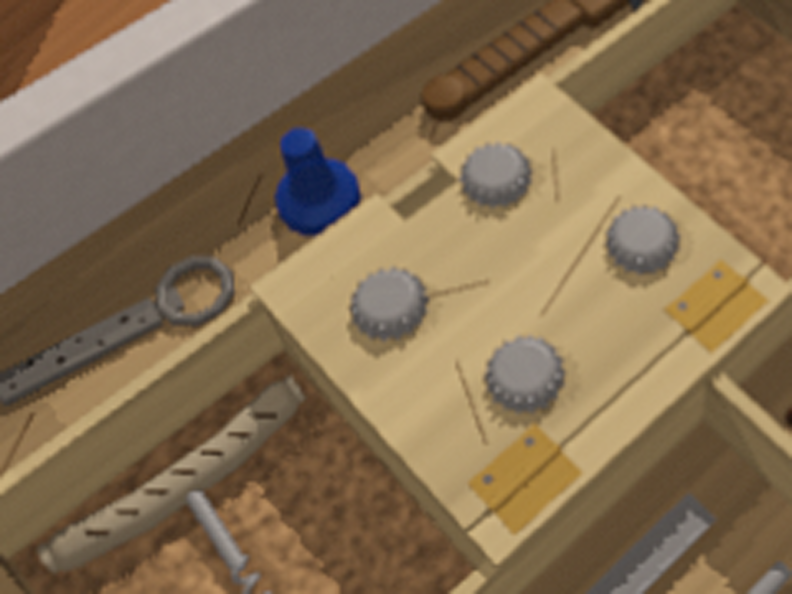

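View pics/si_c.png

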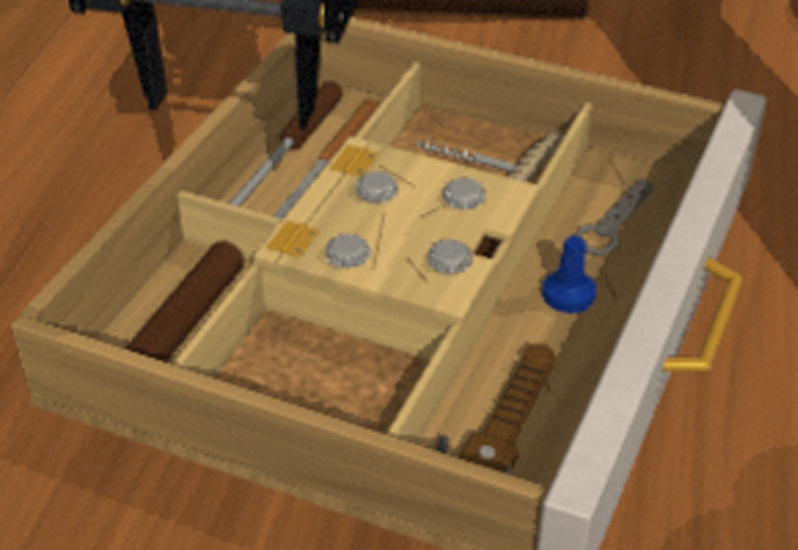

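```bash
cat > h.py <<'E'
import numpy as np, cv2, json
from plant import bot
def ray(n,uv,z):
    i=bot.camera_info(n);K=np.array(i["camera_matrix"]);d=np.array(i["dist_coeffs"])
    if n!="wrist": R=np.array(i["R"]);t=np.array(i["t"])
    else:
        from scipy.spatial.transform import Rotation as Ro
        s=json.load(open("wpose.json"));T=np.eye(4);T[:3,:3]=Ro.from_quat(s["q"]).as_matrix();T[:3,3]=s["p"]
        M=np.linalg.inv(T@np.array(i["mount"]));R=M[:3,:3];t=M[:3,3]
    p=cv2.undistortPoints(np.array(uv,float).reshape(-1,1,2),K,d).reshape(-1,2)
    c=-R.T@t; v=np.c_[p,np.ones(len(p))]@R
    return (c+v*((z-c[2])/v[:,2])[:,None])[:,:2]
def fit(D,W):
    D=np.array(D,float);W=np.array(W);a=D-D.mean(0);b=W-W.mean(0)
    th=np.arctan2((a[:,0]*b[:,1]-a[:,1]*b[:,0]).sum(),(a*b).sum())
    R=np.array([[np.cos(th),-np.sin(th)],[np.sin(th),np.cos(th)]]);o=W.mean(0)-R@D.mean(0)
    return th,o,R,W-(D@R.T+o)
E
python3 - <<'E'
from h import *
np.set_printoptions(precision=1,suppress=True)
sc=lambda l:[(80+x/3.3,180+y/3.3) for x,y in l]
si=lambda l:[(130+x/2.75,80+y/2.75) for x,y in l]
D1=[(-75,85),(-75,-85),(93,-85),(93,85),(75.5,-85),(75.5,85)]
W1=ray("scene",sc([(545,75),(255,287),(495,567),(790,280),(468,528),(760,265)]),62)
D2=[(-75,85),(93,85),(-75,-85)]
W2=ray("side",si([(455,318),(258,258),(540,183)]),62)
th1,o1,R1,e1=fit(D1,W1);print(th1,o1);print(e1)
th2,o2,R2,e2=fit(D2,W2);print(th2,o2);print(e2)
th,o,R,e=fit(D1+D2,np.r_[W1,W2]);print(th,o)
c1=ray("scene",sc([(496,171),(643,237),(390,299),(525,371)]),72)
c2=ray("side",si([(451,254),(348,247),(465,190),(377,183)]),71)
print(c1,c2);print((c1-o)@R);print((c2-o)@R)
print("stopper base",(ray("scene",sc([(317,205)]),14)-o)@R)
E
```

```text
-0.19631294338251049 [548.7 -99.4]
[[ 2.8 -0.1]
 [ 2.5  0.8]
 [-0.1 -1.6]
 [-3.3  2.3]
 [-0.9  0.7]
 [-1.  -2.2]]
-0.18967491217937926 [ 550.1 -100.4]
[[ 4.9  2.2]
 [-4.4  0.7]
 [-0.5 -2.9]]
-0.19416897052413803 [549.1 -99.8]
[[ 515.   -64.6]
 [ 590.6  -55.4]
 [ 518.7 -141.7]
 [ 586.7 -135.5]] [[ 511.5  -59.1]
 [ 587.8  -50.3]
 [ 515.2 -138.4]
 [ 584.5 -132.1]]
[[-40.3  27.9]
 [ 32.1  51.6]
 [-21.8 -47. ]
 [ 43.7 -27.7]]
[[-44.7  32.7]
 [ 28.4  56. ]
 [-25.8 -44.4]
 [ 40.9 -24.9]]
stopper base [[-120.9  -28.2]]
```

```bash
python3 -m crank '[[-0.029,-0.0204,-0.01,-0.04,0.55],[-0.029,-0.0204,-0.01,-0.04,0.55],[-0.029,-0.0204,-0.01,-0.04,0.55],[-0.029,-0.0204,-0.01,-0.04,0.55],[-0.028,-0.0204,-0.01,-0.034,0.55]]'
python3 -m crank '[[0,0,0,0,0.55],[0,0,0,0,0.55],[0,0,0,0,0.55]]'
python3 - <<'E'
from h import *
s=bot.state();json.dump({"p":s["eef_pos"].tolist(),"q":s["tool_rot"].tolist()},open("wpose.json","w"))
from scipy.spatial.transform import Rotation as Ro
print(s["eef_pos"],Ro.from_quat(s["tool_rot"]).as_matrix().round(3),s["width"])
cv2.imwrite("pics/w1.png",bot.read_camera("wrist")[:,:,::-1])
cv2.imwrite("pics/s1.png",bot.read_camera("side")[:,:,::-1])
E
```

```text
time: 0.57
eef_pos: [504.2, -102.5, 163.7]
tool_rot: [0.773, 0.635, -0.0, -0.0]
contact_force: [0.3, -0.2, -0.3]
width: 67.1
time: 0.82
eef_pos: [506.4, -102.1, 165.1]
tool_rot: [0.772, 0.635, 0.0, 0.0]
contact_force: [-0.5, -0.0, 0.7]
width: 47.4
[ 506.42517752 -102.08470034  165.07716779] [[ 0.193  0.981  0.001]
 [ 0.981 -0.193 -0.   ]
 [ 0.     0.001 -1.   ]] 47.363129383090524
```

View pics/w1.png

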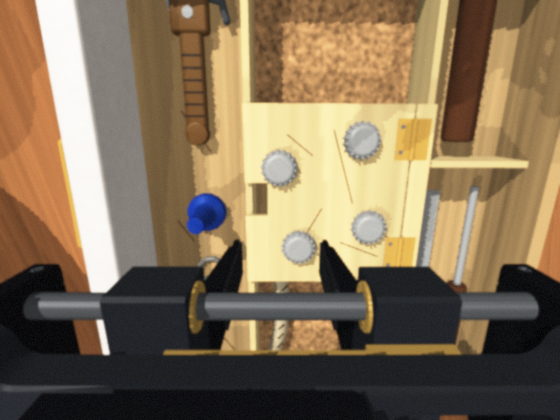

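View pics/s1.png

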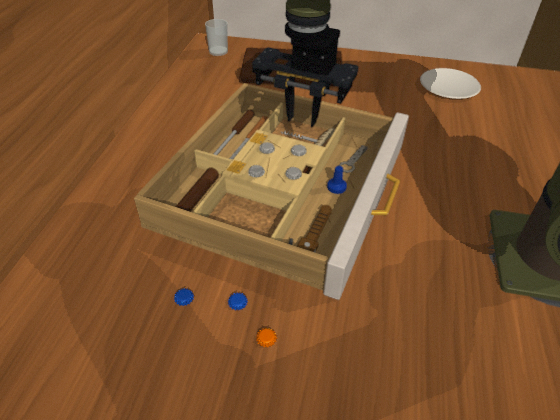

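The wrist view is well aligned with the drawer. Flap corners are at (245,103), (437,103) and (247,282). Caps are at (279,168), (362,140), (299,247) and (369,227).

```bash
python3 - <<'E'
from h import *
np.set_printoptions(precision=1,suppress=True)
D=[(-75,85),(93,85),(-75,-85)]
W=ray("wrist",[(245,103),(437,103),(247,282)],62)
th,o,R,e=fit(D,W);print(th,o,e)
c=ray("wrist",[(279,167),(362,139),(299,246),(369,226)],71.5)
print((c-o)@R)
o2=np.array([549.1,-99.8]);t=-.194;R2=np.array([[np.cos(t),-np.sin(t)],[np.sin(t),np.cos(t)]])
print((c-o2)@R2)
s=bot.state();print((s["eef_pos"][:2]-o)@R, s["width"])
E
```

```text
-0.19739285217504196 [ 551.8 -100.8] [[ 2.1 -0.4]
 [-1.   1.1]
 [-1.  -0.7]]
[[-43.7  31.7]
 [ 27.1  55.8]
 [-24.7 -42.5]
 [ 39.7 -22.4]]
[[-40.8  31.4]
 [ 30.1  55.3]
 [-22.  -42.9]
 [ 42.4 -23. ]]
[-43.5  -9.7] 39.30631123458593
```

```bash
python3 -m crank '[[0.0006,0.003,-0.01,0,0.55],[0,0,-0.02,0,0.55],[0,0,-0.02,0,0.55],[0,0,-0.02,0,0.55],[0,0,-0.015,0,0.55]]'
python3 -m crank '[[0,0,-0.005,0,0.55],[0,0,-0.004,0,0.55],[0,0,-0.003,0,0.55],[0,0,0,0,0.55]]'
python3 - <<'E'
from h import *
cv2.imwrite("pics/w2.png",bot.read_camera("wrist")[:,:,::-1])
a=bot.read_camera("side")[80:280,130:420,::-1]; cv2.imwrite("pics/si2.png",cv2.resize(a,None,fx=2.75,fy=2.75,interpolation=cv2.INTER_CUBIC))
E
```

```text
time: 1.33
eef_pos: [506.4, -98.0, 77.4]
tool_rot: [0.772, 0.636, -0.0, -0.001]
contact_force: [-1.0, 0.1, -0.7]
width: 21.2
time: 1.67
eef_pos: [507.1, -98.9, 67.8]
tool_rot: [0.772, 0.635, 0.0, 0.0]
contact_force: [-0.2, -0.5, 0.1]
width: 21.3
```

View pics/w2.png

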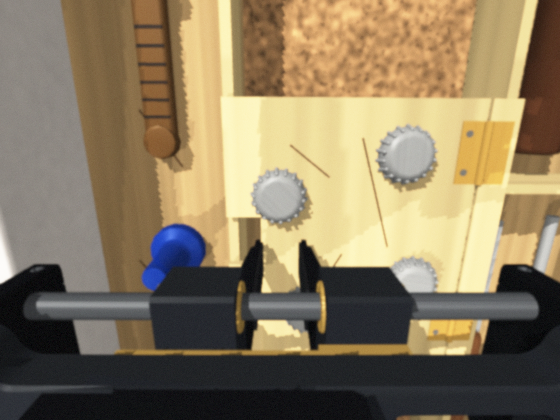

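View pics/si2.png

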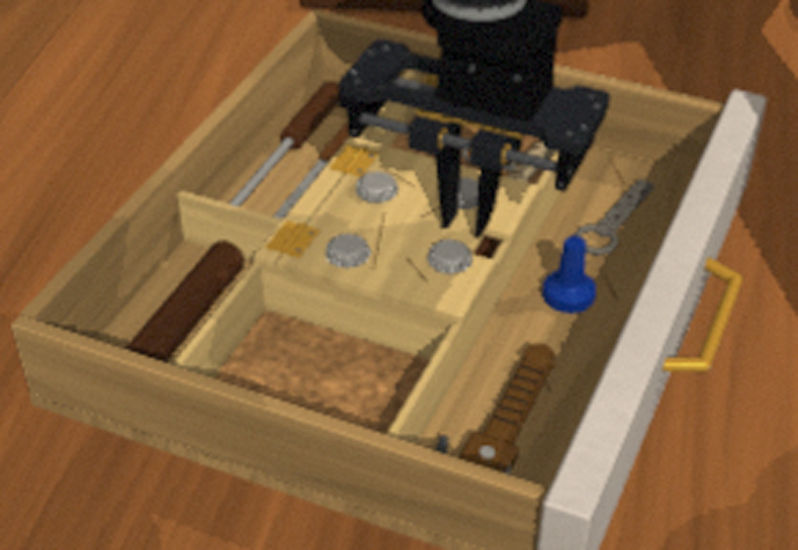

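The tips are centred behind the first cap at (279,196). Pushing.

```bash
python3 -m crank '[[0.001,0.005,-0.0015,0,0.55],[0.001,0.005,0,0,0.55],[0.0014,0.007,0,0,0.55],[0.0016,0.008,0,0,0.55],[0.0016,0.008,0,0,0.55]]'
python3 - <<'E'
from h import *
cv2.imwrite("pics/w3.png",bot.read_camera("wrist")[:,:,::-1])
E
```

```text
time: 2.18
eef_pos: [513.4, -65.1, 66.4]
tool_rot: [0.772, 0.635, 0.0, 0.0]
contact_force: [0.3, 1.2, -0.4]
width: 21.4
```

View pics/w3.png

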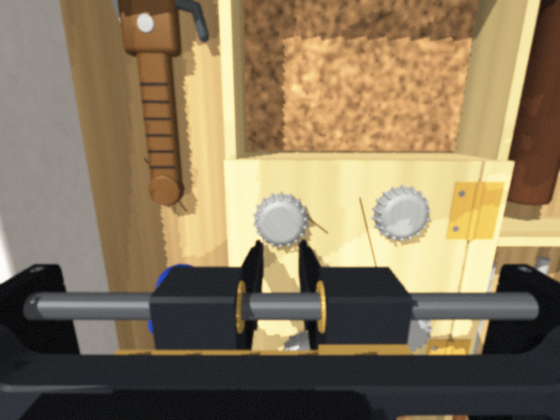

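```bash
python3 -m crank '[[0.0016,0.008,0,0,0.55],[0.0016,0.008,0,0,0.55],[0.0016,0.008,0,0,0.55],[0.0016,0.008,0,0,0.55],[0.0016,0.008,0,0,0.55]]'
python3 -m crank '[[0.0016,0.008,0,0,0.55],[0.0016,0.008,0,0,0.55],[0.0016,0.008,0,0,0.55],[0.0012,0.006,0,0,0.55],[0,0,0,0,0.55]]'
python3 - <<'E'
from h import *
cv2.imwrite("pics/w4.png",bot.read_camera("wrist")[:,:,::-1])
a=bot.read_camera("side")[80:280,130:420,::-1]; cv2.imwrite("pics/si4.png",cv2.resize(a,None,fx=2.75,fy=2.75,interpolation=cv2.INTER_CUBIC))
E
```

```text
time: 2.65
eef_pos: [521.3, -25.1, 66.2]
tool_rot: [0.772, 0.635, 0.0, -0.0]
contact_force: [-0.5, -0.8, -0.5]
width: 21.4
time: 3.07
eef_pos: [527.4, 5.1, 66.2]
tool_rot: [0.772, 0.636, 0.0, -0.0]
contact_force: [-0.8, -0.8, -0.5]
width: 21.8
```

View pics/w4.png

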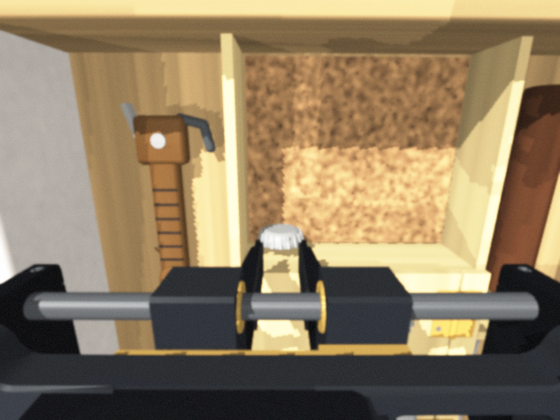

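View pics/si4.png

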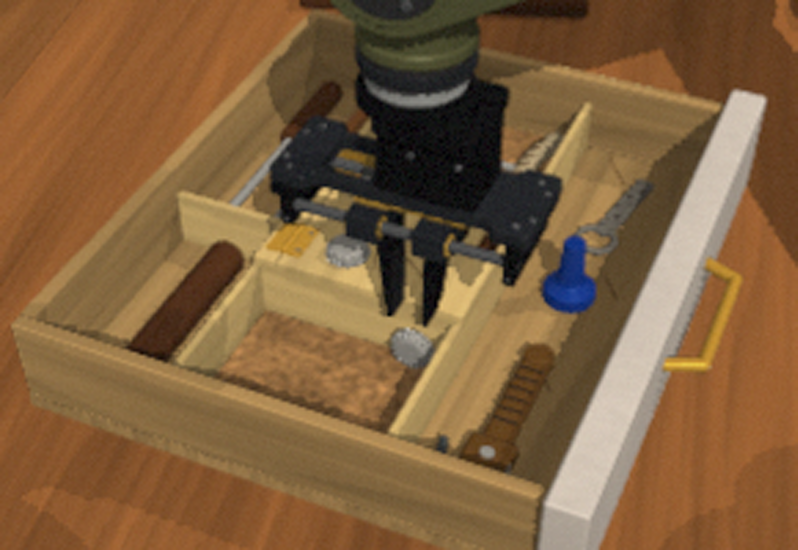

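The first cap is tipping over the edge into the cell. I'll lift and go behind the second.

```bash
python3 -m crank '[[0,0,0.01,0,0.55],[0,0,0.02,0,0.55],[0,0,0.015,0,0.55]]'
python3 -m crank '[[0.0107,-0.0194,0,0,0.55],[0.0107,-0.0194,0,0,0.55],[0.0107,-0.0194,0,0,0.55],[0.0107,-0.0194,0,0,0.55],[0.0107,-0.0194,0,0,0.55]]'
python3 -m crank '[[0,0,-0.015,0,0.55],[0,0,-0.015,0,0.55],[0,0,0,0,0.55]]'
python3 - <<'E'
from h import *
cv2.imwrite("pics/w5.png",bot.read_camera("wrist")[:,:,::-1])
E
```

```text
time: 3.42
eef_pos: [527.2, 3.6, 112.4]
tool_rot: [0.772, 0.635, -0.0, 0.0]
contact_force: [0.3, 0.4, 0.6]
width: 21.2
time: 3.83
eef_pos: [581.2, -94.5, 112.2]
tool_rot: [0.772, 0.635, 0.0, 0.0]
contact_force: [-0.5, -0.4, 0.5]
width: 21.5
time: 4.08
eef_pos: [578.7, -93.5, 78.7]
tool_rot: [0.773, 0.635, -0.002, -0.002]
contact_force: [-0.0, 0.4, -0.7]
width: 21.4
```

View pics/w5.png

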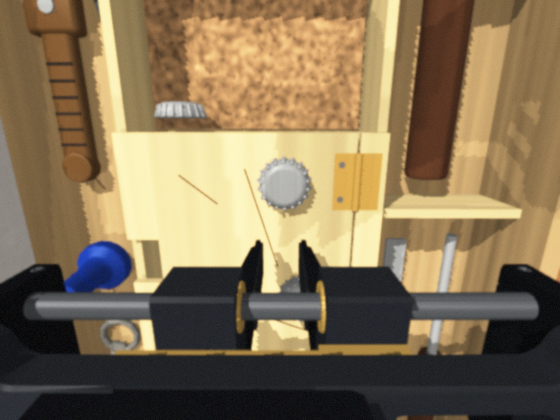

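```bash
python3 -m crank '[[0.002,0,-0.006,0,0.55],[0,0,-0.006,0,0.55],[0,0,0,0,0.55]]'
python3 - <<'E'
from h import *
for n,y,x in (("side",80,130),("scene",150,150)):
    a=bot.read_camera(n)[y:y+200,x:x+290,::-1]; cv2.imwrite(f"pics/{n}6.png",cv2.resize(a,None,fx=2.75,fy=2.75,interpolation=cv2.INTER_CUBIC))
E
```

```text
time: 4.38
eef_pos: [582.4, -92.8, 68.6]
tool_rot: [0.772, 0.635, -0.0, -0.0]
contact_force: [-0.1, 0.2, -0.6]
width: 21.4
```

View pics/side6.png

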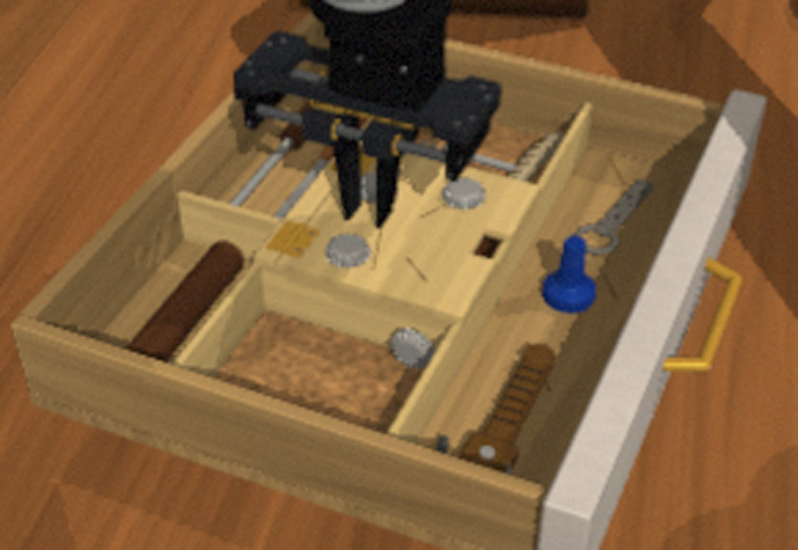

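View pics/scene6.png

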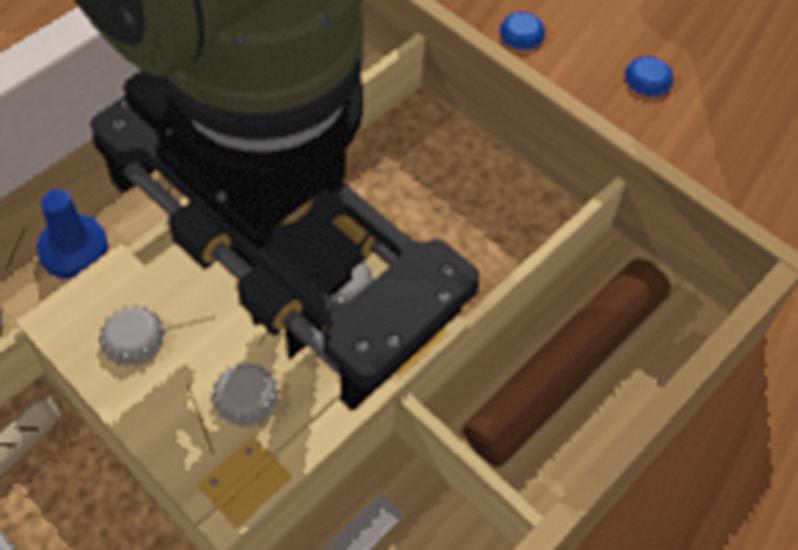

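The first cap rests on edge in the left cell, leaning on its wall. Pushing the second.

```bash
python3 -m crank '[[0.001,0.005,-0.001,0,0.55],[0.001,0.005,0,0,0.55],[0.0016,0.008,0,0,0.55],[0.0016,0.008,0,0,0.55],[0.0016,0.008,0,0,0.55]]'
python3 -m crank '[[0.0016,0.008,0,0,0.55],[0.0016,0.008,0,0,0.55],[0.0016,0.008,0,0,0.55],[0.0016,0.008,0,0,0.55],[0.0016,0.008,0,0,0.55]]'
python3 -m crank '[[0.0016,0.008,0,0,0.55],[0.001,0.005,0,0,0.55],[0,0,0,0,0.55]]'
python3 - <<'E'
from h import *
for n,y,x in (("side",80,130),):
    a=bot.read_camera(n)[y:y+200,x:x+290,::-1]; cv2.imwrite(f"pics/{n}7.png",cv2.resize(a,None,fx=2.75,fy=2.75,interpolation=cv2.INTER_CUBIC))
cv2.imwrite("pics/w7.png",bot.read_camera("wrist")[:,:,::-1])
E
```

```text
time: 4.9
eef_pos: [589.7, -58.0, 68.3]
tool_rot: [0.772, 0.635, 0.0, 0.0]
contact_force: [0.3, 0.7, 0.4]
width: 21.4
time: 5.32
eef_pos: [597.6, -18.1, 68.1]
tool_rot: [0.772, 0.635, -0.0, -0.0]
contact_force: [-0.1, 0.9, -0.6]
width: 21.6
time: 5.57
eef_pos: [600.3, -5.0, 68.2]
tool_rot: [0.772, 0.636, 0.0, -0.0]
contact_force: [0.1, -0.2, 0.5]
width: 21.4
```

View pics/side7.png

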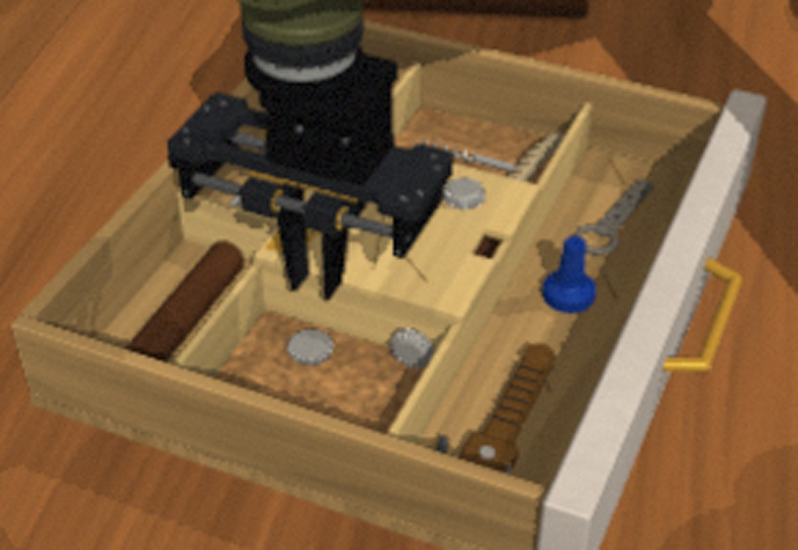

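View pics/w7.png

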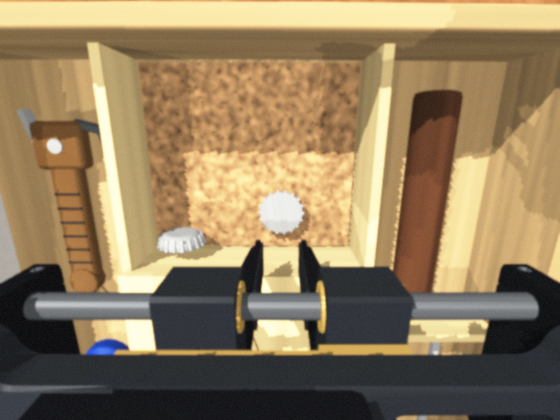

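The second cap lies in the cell. Next is the front-right cap.

```bash
python3 -m crank '[[0,0,0.01,0,0.55],[0,0,0.02,0,0.55],[0,0,0.015,0,0.55],[-0.0129,-0.025,0,0,0.55],[-0.0129,-0.025,0,0,0.55]]'
python3 -m crank '[[-0.0129,-0.025,0,0,0.55],[-0.0129,-0.025,0,0,0.55],[-0.0129,-0.025,0,0,0.55],[-0.0129,-0.025,0,0,0.55],[-0.0129,-0.025,0,0,0.55]]'
python3 -m crank '[[0,0,-0.015,0,0.55],[0,0,-0.015,0,0.55],[0,0,0,0,0.55]]'
python3 - <<'E'
from h import *
cv2.imwrite("pics/w8.png",bot.read_camera("wrist")[:,:,::-1])
E
```

```text
time: 6.08
eef_pos: [575.6, -56.5, 115.9]
tool_rot: [0.772, 0.636, 0.001, 0.002]
contact_force: [0.1, -0.1, -0.3]
width: 21.3
time: 6.5
eef_pos: [509.1, -182.7, 114.2]
tool_rot: [0.772, 0.635, 0.0, 0.001]
contact_force: [0.4, 0.2, 0.5]
width: 21.6
time: 6.75
eef_pos: [507.6, -181.3, 81.1]
tool_rot: [0.773, 0.635, -0.001, -0.002]
contact_force: [-0.8, -0.0, -1.4]
width: 21.5
```

View pics/w8.png

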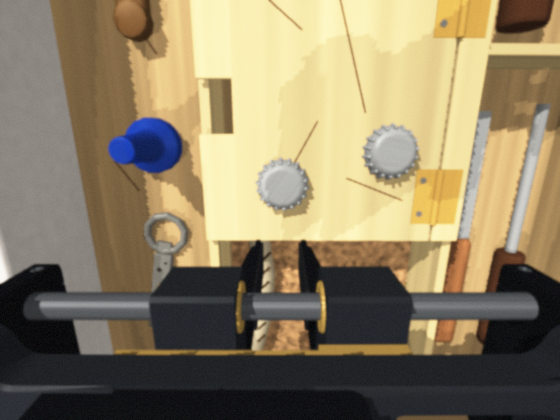

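```bash
python3 -m crank '[[0.0005,0,-0.006,0,0.55],[0,0,-0.007,0,0.55],[0,0,0,0,0.55],[0.001,0.005,0,0,0.55],[0.001,0.005,0,0,0.55]]'
python3 -m crank '[[0.0016,0.008,0,0,0.55],[0.0016,0.008,0,0,0.55],[0.002,0.010,0,0,0.55],[0.002,0.01,0,0,0.55],[0.002,0.01,0,0,0.55]]'
python3 - <<'E'
from h import *
cv2.imwrite("pics/w9.png",bot.read_camera("wrist")[:,:,::-1])
E
```

```text
time: 7.22
eef_pos: [512.6, -170.7, 70.5]
tool_rot: [0.772, 0.635, 0.0, 0.0]
contact_force: [-0.2, -0.8, -0.7]
width: 21.1
time: 7.63
eef_pos: [521.7, -123.8, 70.3]
tool_rot: [0.772, 0.635, 0.0, 0.0]
contact_force: [-0.2, -0.1, 0.2]
width: 21.4
```

View pics/w9.png

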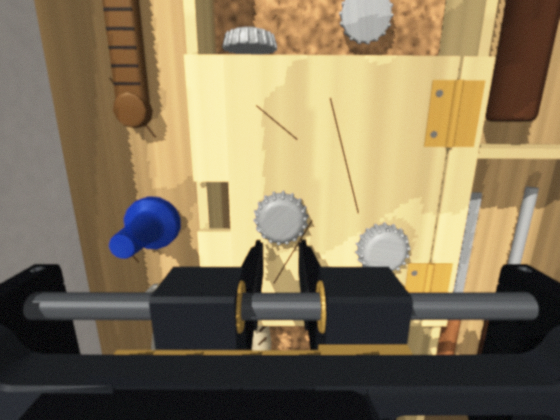

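```bash
python3 -m crank '[[0.001,0.005,-0.002,0,0.55],[0.0016,0.008,-0.0015,0,0.55],[0.002,0.010,0,0,0.55],[0.002,0.01,0,0,0.55],[0.002,0.01,0,0,0.55]]'
python3 -m crank '[[0.002,0.01,0,0,0.55],[0.002,0.01,0,0,0.55],[0.002,0.010,0,0,0.55],[0.002,0.01,0,0,0.55],[0.002,0.01,0,0,0.55]]'
python3 -m crank '[[0.0016,0.008,0,0,0.55],[0.0016,0.008,0,0,0.55],[0.0016,0.008,0,0,0.55],[0.0016,0.008,0,0,0.55],[0,0,0,0,0.55]]'
python3 - <<'E'
from h import *
for n,y,x in (("side",80,130),):
    a=bot.read_camera(n)[y:y+200,x:x+290,::-1]; cv2.imwrite(f"pics/{n}10.png",cv2.resize(a,None,fx=2.75,fy=2.75,interpolation=cv2.INTER_CUBIC))
cv2.imwrite("pics/w10.png",bot.read_camera("wrist")[:,:,::-1])
E
```

```text
time: 8.1
eef_pos: [530.2, -81.0, 66.5]
tool_rot: [0.772, 0.635, -0.0, -0.0]
contact_force: [-0.3, 0.3, -0.1]
width: 21.4
time: 8.52
eef_pos: [540.3, -31.0, 66.7]
tool_rot: [0.772, 0.635, 0.0, 0.0]
contact_force: [0.0, -0.3, 0.1]
width: 21.5
time: 8.93
eef_pos: [546.7, 1.3, 66.7]
tool_rot: [0.772, 0.636, 0.0, -0.0]
contact_force: [0.3, -0.7, 0.7]
width: 21.4
```

View pics/side10.png

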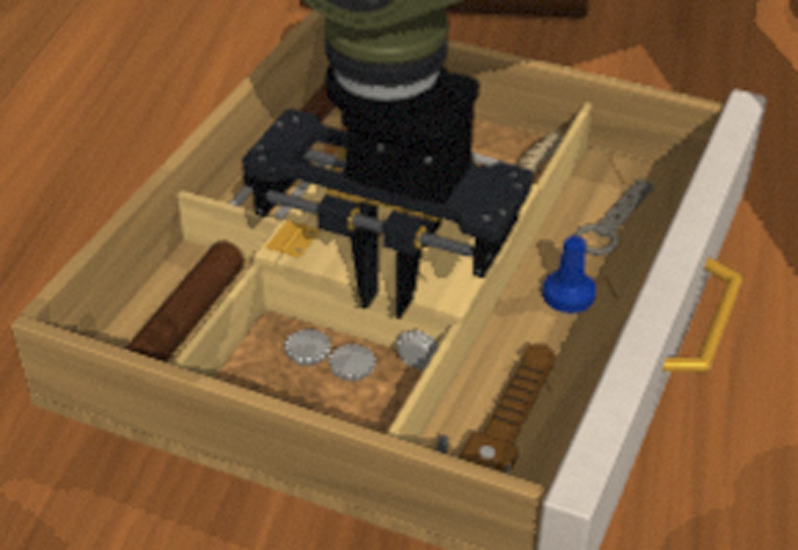

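View pics/w10.png

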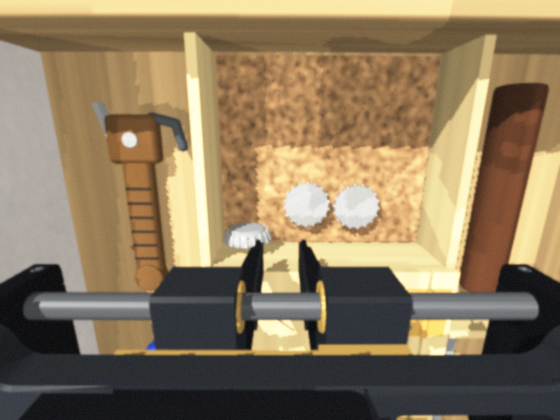

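Three are in. Going for the fourth. I'll slant its path slightly away from the hinge knuckles.

```bash
python3 -m crank '[[0,0,0.01,0,0.55],[0,0,0.02,0,0.55],[0,0,0.015,0,0.55],[0.0044,-0.0249,0,0,0.55],[0.0044,-0.0249,0,0,0.55]]'
python3 -m crank '[[0.0044,-0.0249,0,0,0.55],[0.0044,-0.0249,0,0,0.55],[0.0044,-0.0249,0,0,0.55],[0.0044,-0.0249,0,0,0.55],[0.0044,-0.0249,0,0,0.55]]'
python3 -m crank '[[0,0,-0.015,0,0.55],[0,0,-0.015,0,0.55],[0,0,0,0,0.55],[0,0,0,0,0.55]]'
python3 - <<'E'
from h import *
cv2.imwrite("pics/w11.png",bot.read_camera("wrist")[:,:,::-1])
E
```

```text
time: 9.45
eef_pos: [556.5, -50.3, 114.4]
tool_rot: [0.772, 0.636, 0.001, 0.002]
contact_force: [-0.1, 0.1, 0.6]
width: 21.7
time: 9.87
eef_pos: [577.4, -176.3, 112.7]
tool_rot: [0.773, 0.635, 0.0, 0.0]
contact_force: [-0.1, -0.2, 0.1]
width: 21.3
time: 10.2
eef_pos: [576.5, -174.6, 81.3]
tool_rot: [0.773, 0.635, -0.0, -0.001]
contact_force: [-0.4, 0.9, -0.3]
width: 21.5
```

View pics/w11.png

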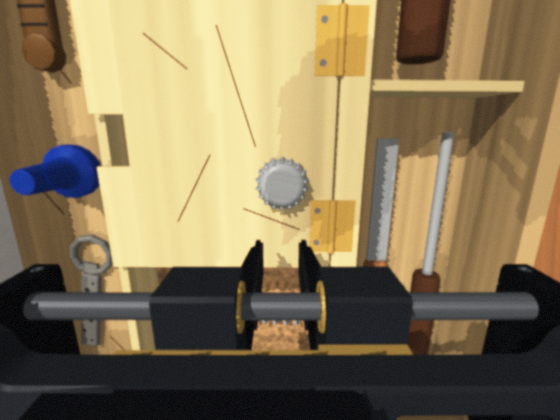

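```bash
python3 -m crank '[[0.0005,0,-0.006,0,0.55],[0,0,-0.007,0,0.55],[0,0,0,0,0.55],[0.001,0.005,0,0,0.55],[0.001,0.005,0,0,0.55]]'
python3 -m crank '[[0.001,0.008,-0.001,0,0.55],[0.001,0.008,0,0,0.55],[0.001,0.008,0,0,0.55],[0.001,0.010,0,0,0.55],[0.001,0.01,0,0,0.55]]'
python3 - <<'E'
from h import *
cv2.imwrite("pics/w12.png",bot.read_camera("wrist")[:,:,::-1])
E
```

```text
time: 10.67
eef_pos: [579.9, -164.0, 68.8]
tool_rot: [0.772, 0.635, 0.0, 0.0]
contact_force: [-0.3, 0.4, -0.6]
width: 21.2
time: 11.08
eef_pos: [584.9, -119.1, 67.8]
tool_rot: [0.772, 0.635, 0.0, 0.0]
contact_force: [0.0, 0.0, -0.3]
width: 21.4
```

View pics/w12.png

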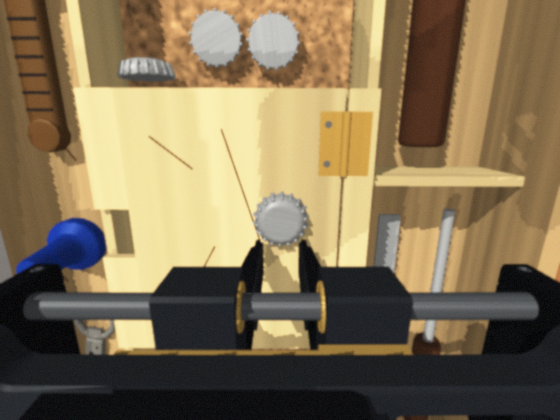

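```bash
python3 -m crank '[[0.001,0.008,-0.001,0,0.55],[0.0015,0.01,0,0,0.55],[0.0015,0.01,0,0,0.55],[0.0015,0.010,0,0,0.55],[0.0018,0.01,0,0,0.55]]'
python3 -m crank '[[0.0018,0.01,0,0,0.55],[0.0018,0.01,0,0,0.55],[0.0018,0.010,0,0,0.55],[0.0018,0.01,0,0,0.55],[0.0018,0.01,0,0,0.55]]'
python3 -m crank '[[0.0016,0.008,0,0,0.55],[0.0016,0.008,0,0,0.55],[0,0,0,0,0.55],[0,0,0,0,0.55]]'
python3 - <<'E'
from h import *
for n,y,x in (("side",80,130),):
    a=bot.read_camera(n)[y:y+200,x:x+290,::-1]; cv2.imwrite(f"pics/{n}13.png",cv2.resize(a,None,fx=2.75,fy=2.75,interpolation=cv2.INTER_CUBIC))
cv2.imwrite("pics/w13.png",bot.read_camera("wrist")[:,:,::-1])
E
```

```text
time: 11.55
eef_pos: [592.2, -71.3, 66.6]
tool_rot: [0.772, 0.635, -0.0, -0.0]
contact_force: [0.4, 0.1, 0.4]
width: 21.7
time: 11.97
eef_pos: [601.3, -21.3, 66.6]
tool_rot: [0.772, 0.635, 0.0, 0.0]
contact_force: [0.1, -0.5, -0.5]
width: 21.2
time: 12.3
eef_pos: [604.4, -6.0, 66.6]
tool_rot: [0.772, 0.636, -0.0, 0.0]
contact_force: [-1.4, 1.2, 0.2]
width: 21.7
```

View pics/side13.png

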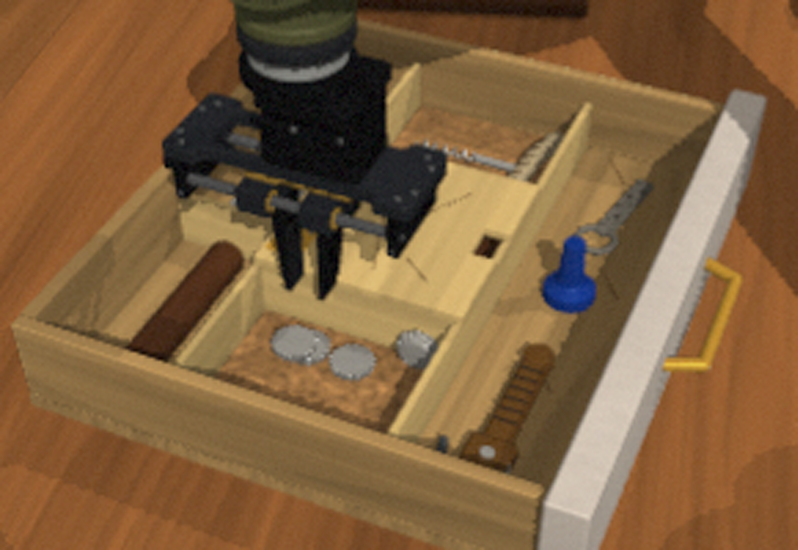

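View pics/w13.png

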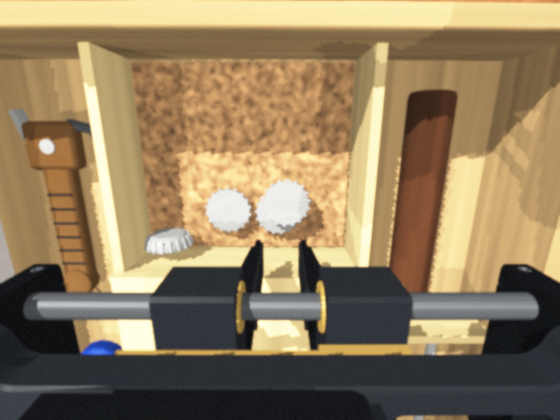

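```bash
python3 -m crank '[[0,0,0.01,0,0.55],[0,0,0.03,0,0.55],[0,0,0.04,0,0.55],[0,0,0.04,0,0.55],[0,0,0.02,0,0.55]]'
python3 -m crank '[[0,-0.02,0,0,0.55],[0,-0.02,0,0,0.55],[0,-0.02,0,0,0.55],[0,0,0,0,0.55],[0,0,0,0,0.55]]'
python3 -m crank '[[0,0,0,0,0.55],[0,0,0,0,0.55],[0,0,0,0,0.55],[0,0,0,0,0.55],[0,0,0,0,0.55]]'
python3 - <<'E'
from h import *
for n,y,x in (("side",80,130),):
    a=bot.read_camera(n)[y:y+200,x:x+290,::-1]; cv2.imwrite(f"pics/{n}14.png",cv2.resize(a,None,fx=2.75,fy=2.75,interpolation=cv2.INTER_CUBIC))
cv2.imwrite("pics/w14.png",bot.read_camera("wrist")[:,:,::-1])
E
```

```text
time: 12.82
eef_pos: [606.4, -7.0, 213.6]
tool_rot: [0.773, 0.635, 0.003, 0.003]
contact_force: [1.4, -0.0, 0.3]
width: 21.4
time: 13.23
eef_pos: [604.2, -67.3, 207.4]
tool_rot: [0.773, 0.634, 0.0, 0.0]
contact_force: [-0.4, 0.6, -0.4]
width: 21.5
time: 13.65
eef_pos: [604.3, -65.8, 206.6]
tool_rot: [0.772, 0.636, -0.0, -0.0]
contact_force: [-0.3, 0.1, -0.8]
width: 21.4
```

View pics/side14.png

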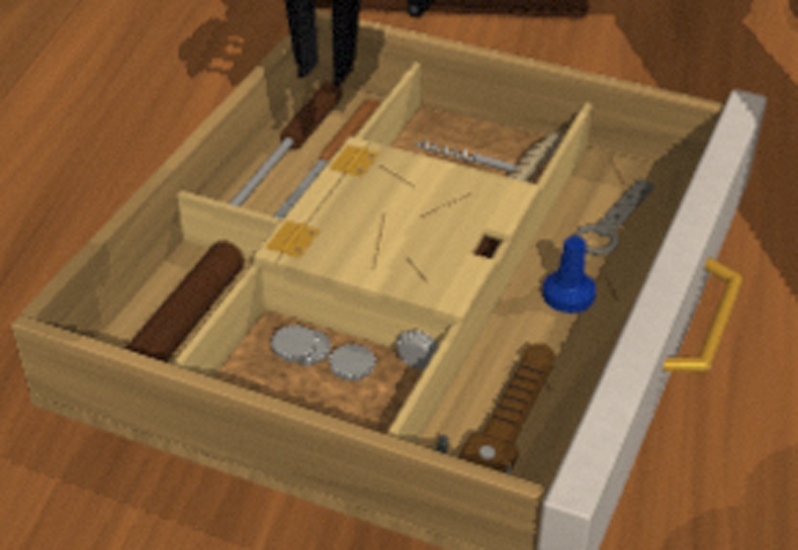

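View pics/w14.png

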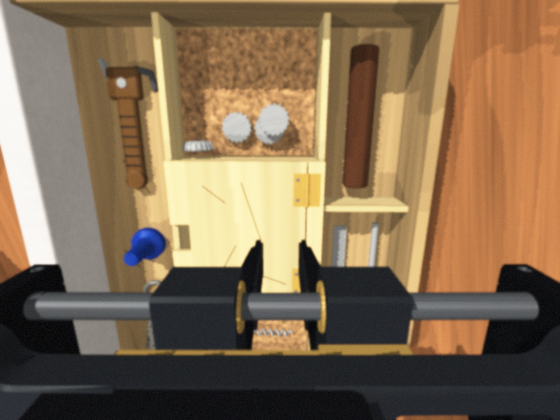

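The flap is empty and shut. All four caps are in the left cell: (300,343, two stacked), (352,361) and (413,347) in the side crop. The tools match the first picture.

```bash
python3 -c "
from plant import bot
print(bot.hand_in())"
```

```text
the job is handed in; nothing more can be done
None
```

All four caps are in the empty left cell, and I handed the job in at about 14 s of the 58 s allowed. I pushed each cap with two slightly open fingertips, one at a time, and picked none up.

- **Caps:** In the last side and wrist pictures, two are stacked, one lies flat, and one stands on edge against the wall next to the flap. The standing cap stayed still from one picture to the next. I didn't measure its position; by the cell's stated dimensions it should be inside the limits, with at least 2 mm to spare sideways.
- **Flap and tools:** The flap is shut and empty. The can opener, corkscrew, stopper and cap lifter look the same as in the first pictures, judged by eye rather than measured.
- **Forces:** Contact force readings stayed below about 2 N throughout, and the gripper ended well clear of everything.
- **Disagreement:** The cameras placed the drawer and caps about 3–5 mm apart from each other. The gap between the fingers was wide enough to absorb that, and no check failed.

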